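# Click the crevice nozzle onto the bench suction port

### The arm

A 6-joint arm with a two-finger parallel gripper is mounted at the origin on the work surface. World frame = base frame: x ahead of the robot, y to its left, z up, the work surface at z = 0. Lengths are in mm, angles in rad, forces in N, time in s.
With the tool pointing down it reaches from about 350 to 875 mm from the base axis. Payload 4.2 kg.
Tool frame: the origin (TCP) lies at the very end of the fingers, on their centre line; the grasp point (between the pads) lies arm.grip_depth behind it (arm.grip_depth is the distance from the TCP to the grasp point, in mm); z points along the fingers, y is the direction in which the jaws open and shut (so a half turn about z gives the same grasp; the last joint's range is limited). The gripper opens to 85 mm and grips with 20 to 120 N. Pads are 22 mm wide; open, the fingers measure 114 mm over their backs; the gripper's body (76 mm by 85 mm) begins 54 mm behind the grasp point. The pads swing forward as they close: fully open they stand 13 mm farther back than shut.
Start: joints at [-1.08, 0.385, 0.008, 0, -1.194, -0.259], TCP at [143.599, -608.259, 231.312] pointing down, gripper open.
Joint ranges: [-3.14, 3.14], [-1.21, 2.06], [-1.07, 1.41], [-3.16, 2.05], [-2.99, -0.16], [-3.1, 3.1]. Speed limits (rad/s): [2.79, 2.79, 3.14, 3.14, 3.14, 3.14].

### API

Orientations are given as a unit quaternion [x, y, z, w].
In Python, from bench import arm, optics, workorder gives the robot as it stands. The module is installed in compiled form; this text tells all that it offers.
- The arm moves only by the tool play_rows, never from a script. Its arguments are lists of equal length, an entry for each row: "travel": the shift along the tool's x, y, z in m, a list of three; "rotation": the turn, a rotation vector about the tool's x, y, z in rad, a list of three; "grip": the opening, from 0 (shut) to 1 (fully open). In form: {"travel": [[x, y, z], ...], "rotation": [[rx, ry, rz], ...], "grip": [grip, ...]}. A call has 1 to 12 rows; each row shifts and turns the commanded pose from where the row before left it, along the tool's axes as they then stand; what a row does not reach is not made up. A row lasts 1/12 s, in which the tool goes at most 41.7 mm and 7.16 degrees, less where a joint would pass 70% of its speed; a pose out of reach is approached as far as the arm can. A call is refused whole if a number of a shift passes 0.0417 or a number of a turn 0.125, either way. A call with a gripper value outside its range is refused whole. The fingers move at their own pace and stop on an object; the grip force is fixed at half the most. Time passes only in rows, so rows that do not move let the fingers close. It gives the time, the measured TCP pose, the force and the opening at its end, in the units of the state.
- arm.read_state(): the state, without advancing time (a new reading comes with each control period).
- optics.get_image(name): name is "side" or "top"; returns a dict with "image" (480x640x3 uint8, blue, green, red), "depth" (480x640 float32, mm along the optical axis (not along the pixel's ray), 0 where there is no reading), "camera_matrix" (3x3 intrinsics, pixels), "k1" (the pictures are not rectified: a ray, as slopes to the right and down, at radius r is drawn at 1 + k1 r^2 times it, then the intrinsics apply), "R" (3x3) and "t" (3): a world point X has camera coordinates R X + t. Camera axes: x right, y down, z forward; pixel columns grow to the right and rows downward; lengths in mm; the calibration is good to about 2 mm. A picture is of the moment at which its call begins.
- workorder.job_done(): hands the job in, once; it reports no verdict.
The state is a dict: "clock": time; "joints": joint angles; "joint_vel": joint speeds; "joint_efforts": joint torques, N m; "position": TCP position; "ee_rot": TCP orientation; "contact_force": force on the tool from outside, world axes, zero at the start; "wrist_torque": the same for the moment, N m; "gripper_width": finger opening in mm.
Only numpy, scipy, OpenCV 4.12 (cv2) and the standard library are available. Lean on these libraries where they do the work, as an engineer would, in place of code of your own. Each camera call takes 0.05 s, during which the arm holds its last target. There are 200 camera calls.

### The job

Fit the yellow crevice nozzle onto the bench suction port: slide it down over the stub until it is fully home on the shoulder, then turn it gently until the red spring button pops out through the hole in its side, and stop turning as soon as it has. Leave it standing locked there and let go; do not force the port, and do not disturb the glue bottle, the tin or the sanding block.

Things in the scene. Friction and masses are not known exactly. Their poses are not given: they have to be found in the camera images.
- nozzle_mid (a point): Centre (half-way up) of the loose yellow crevice nozzle, 150 mm tall, about 120 g, at first upright on its open mouth. z: its axis, up; x: to the side with the hole. Lower part a round socket, 47 mm outside; from 88 mm above the foot to the top a flat solid blade 46 mm wide (along x), 18 mm thick (along y), to be gripped across its 18 mm
- nozzle_foot (a point): Centre of the nozzle's foot (underside of its mouth), 75 mm below nozzle_mid, same axes. The socket is 38 mm inside and open to 66 mm above the foot; over the lowest 6 mm it flares to 45 mm inside
- nozzle_hole (a point): Centre of the locking hole through the socket wall on the nozzle's +x side, 28 mm above the foot, 21 mm from the axis: 10.2 mm wide and 12 mm high, black rim. Same axes as nozzle_mid
- port: Suction port screwed to the bench: blue box 120 x 120 x 45 mm, origin at the centre of its underside, z up, x along the white index mark on its top. A dark round shoulder, 60 mm diameter, has its top 55 mm above the bench; out of it an aluminium stub, 36 mm diameter, stands 50 mm further up (top at 105 mm), its last 5 mm tapered to 31 mm
- port_seat (a point): Centre of the shoulder's top, on the stub's axis; axes as port. The stub is a very stiff swivel: its button points anywhere within 0.65 rad either side of the white mark (x axis), an angle the readings do not give. Seat the nozzle with its hole off to one side, then turn it to find the button; once out in the hole, the button blocks further turning and must not be forced
- button (a joint): Red round-nosed spring button, 9 mm diameter, in the stub's side, centre 28 mm above the shoulder, standing 7 mm out of the stub. Value in m: 0 fully out, about 0.005 pressed in by the socket's wall, 0 again in the hole (pops when within about 1 to 2 mm, 0.05 to 0.1 rad, of the hole's centre). Spring 2 to 4 N; pushing the nozzle's mouth over it takes a few newtons
- glue_mid (a point): centre of a white glue bottle with red cap, 54 mm diameter, 125 mm tall, a bystander
- tin_mid (a point): centre of a plain steel screw tin, 72 mm diameter, 75 mm tall, a bystander
- sander_mid (a point): centre of a cork sanding block with blue grip, 100 x 60 x 44 mm, a bystander

How it is judged:
By the outcome, as a careful person would: the job done as asked, in the order asked, and still so for the second after the job is handed in, with the robot touching nothing.
It also fails if it takes over 72 s, if anything falls off the work surface, if the arm or the gripper's body presses on something with over 40 N, if the wrist force passes 120 N, or if a joint passes its speed limit or range.

## Working session

There is one attempt and no reset: what is moved stays moved. The work goes in short steps, Python scripts to look and compute and a tool call to move; the robot and the scene stay as the last step left them, time stands still between calls to the robot, and variables do not carry over. Pictures are saved under pics/ and viewed, about 8 in all and at most 12, crops included, and the job is handed in when it is done.

Besides the shell and the picture viewer there is one more tool, called after "Call:" by a JSON object that holds its "name" and its "arguments", one argument or row to a line. play_rows: Moves the arm, as the interface text tells. Its arguments: {"type":"object","properties":{"travel":{"type":"array","items":{"type":"array","items":{"type":"number"}}},"rotation":{"type":"array","items":{"type":"array","items":{"type":"number"}}},"grip":{"type":"array","items":{"type":"number"}}},"required":["travel","rotation","grip"]}

```bash
mkdir -p pics; cat > h.py <<'E'
import numpy as np, cv2
from bench import arm, optics, workorder
from scipy.spatial.transform import Rotation as Ro
def und(g,u,v):
    K=g["camera_matrix"];x=np.array([(u-K[0,2])/K[0,0],(v-K[1,2])/K[1,1]],float);s=x.copy()
    for _ in range(20): s=x/(1+g["k1"]*(s**2).sum(0))
    return s
def pts(g,u,v):   # depth points
    s=und(g,u,v);d=g["depth"][np.int32(v),np.int32(u)].astype(float)
    P=np.vstack([s*d,d]);return (np.array(g["R"]).T@(P-np.array(g["t"])[:,None])).T,d
def plane(g,u,v,z):
    R=np.array(g["R"]);C=-R.T@np.array(g["t"]);s=und(g,u,v);D=R.T@np.append(s,1);return C+D*(z-C[2])/D[2]
def proj(g,X):
    c=np.array(g["R"])@X+g["t"];s=c[:2]/c[2];s=s*(1+g["k1"]*(s@s));K=g["camera_matrix"];return s*[K[0,0],K[1,1]]+[K[0,2],K[1,2]]
E
python3 - <<'E'
from h import *
s=arm.read_state();print(s,arm.grip_depth)
for n in("side","top"):
    g=optics.get_image(n);cv2.imwrite(f"pics/{n}0.png",g["image"]);print(n,g["camera_matrix"],g["k1"],-np.array(g["R"]).T@g["t"],np.array(g["R"]))
E
```

```text
{'clock': 0.0, 'joints': array([-1.08036177e+00,  3.85560477e-01,  6.61902846e-03, -4.93798551e-04,
       -1.19401959e+00, -2.58601115e-01]), 'joint_vel': array([ 9.94217763e-04,  6.73122939e-04, -9.16023987e-04, -1.06271269e-05,
       -9.59866843e-04, -8.72858659e-04]), 'joint_efforts': array([-8.83597804e-04, -3.92288160e+01,  1.88394642e+01,  4.18623894e+00,
       -4.67259626e-03,  1.50443125e-06]), 'position': array([ 143.48090939, -607.69898266,  230.21734264]), 'ee_rot': array([-1.15566757e-01,  9.93299099e-01,  1.09128211e-03, -1.82376422e-04]), 'contact_force': array([ 0.48285201, -0.19555043,  0.53340516]), 'wrist_torque': array([ 0.01615991, -0.0125413 , -0.02024378]), 'gripper_width': 85.2361470391085} 18.700000000000003
side [[590.33004895   0.         325.30435825]
 [  0.         590.33004895 246.88341672]
 [  0.           0.           1.        ]] -0.059575186590416274 [144.8523549  617.71108352 601.17152284] [[-0.77646133 -0.6301489  -0.00449066]
 [-0.35106198  0.43847    -0.82734488]
 [ 0.52331948 -0.6408248  -0.56167632]]
top [[571.43030458   0.         312.85481884]
 [  0.         571.43030458 235.42614618]
 [  0.           0.           1.        ]] -0.03666745128348638 [510.68392017  -1.80729467 896.84089998] [[ 0.02096388 -0.99969155  0.01331588]
 [-0.98688979 -0.02282361 -0.15977366]
 [ 0.16002829 -0.00979183 -0.98706386]]
```

View pics/side0.png

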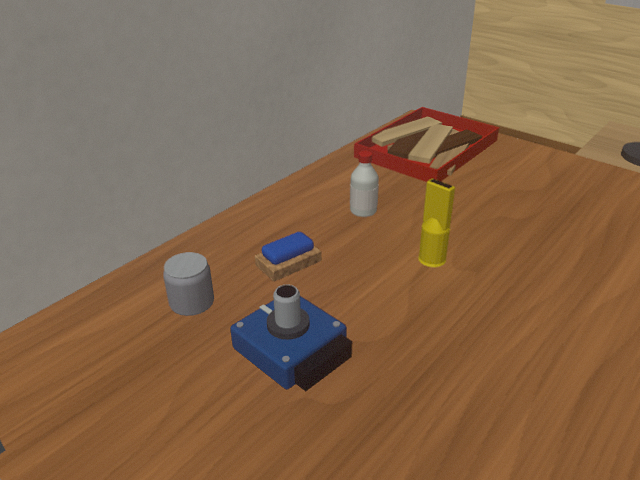

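View pics/top0.png

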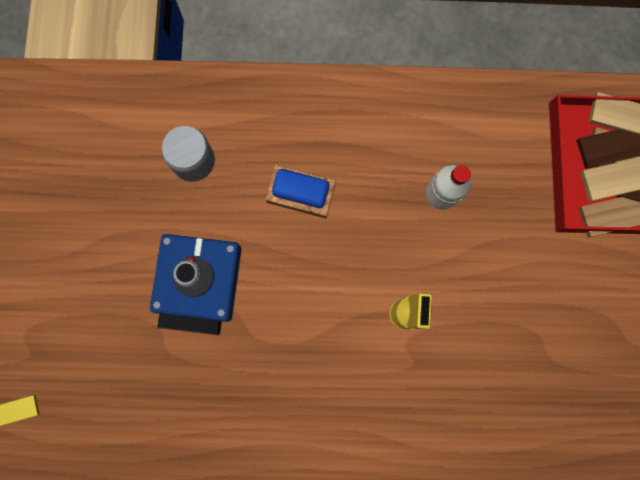

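The side view shows the nozzle at about (435,225), the port at (290,330), and the tin, sander and glue away from both. The top view shows the nozzle's blade end at (425,311), the port stub at (187,272) with the white mark pointing up (+x), and a red button hint at (192,259). Next I measure these.

```bash
python3 - <<'E'
from h import *
gs=optics.get_image("side");gt=optics.get_image("top")
np.set_printoptions(precision=1,suppress=True)
hsv=lambda g:cv2.cvtColor(g["image"],cv2.COLOR_BGR2HSV)
def box(m,r):
    o=np.zeros_like(m);o[r[1]:r[3],r[0]:r[2]]=m[r[1]:r[3],r[0]:r[2]];return o
H=hsv(gt)
def rep(name,g,m):
    v,u=np.nonzero(m);P,d=pts(g,u,v);P=P[d>0];print(name,len(P),"med",np.median(P,0),"min",np.percentile(P,2,axis=0),"max",np.percentile(P,98,axis=0));return P
# nozzle top
m=box(np.uint8(np.ones(H.shape[:2])),(380,285,440,335));v,u=np.nonzero(m);P,d=pts(gt,u,v)
T=P[(P[:,2]>140)&(P[:,2]<160)];print("blade top",len(T),T.mean(0),cv2.minAreaRect(np.float32(T[:,:2])))
S=P[(P[:,2]>50)&(P[:,2]<95)];print("socket",len(S),S.mean(0),S.min(0),S.max(0))
# port
m=box(np.uint8(np.ones(H.shape[:2])),(130,215,260,345));v,u=np.nonzero(m);P,d=pts(gt,u,v)
B=P[(P[:,2]>40)&(P[:,2]<49)];print("box top",len(B),cv2.minAreaRect(np.float32(B[:,:2])))
for lo,hi in((51,58),(98,110)):
    T=P[(P[:,2]>lo)&(P[:,2]<hi)];print(lo,len(T),cv2.minEnclosingCircle(np.float32(T[:,:2])),T[:,2].mean())
w=box(cv2.inRange(H,(0,0,170),(180,60,255)),(190,235,207,262));v,u=np.nonzero(w);W=[plane(gt,a,b,45) for a,b in zip(u,v)];print("white",len(W),np.mean(W,0),np.min(W,0),np.max(W,0))
r=box(cv2.inRange(H,(0,120,60),(8,255,255))|cv2.inRange(H,(172,120,60),(180,255,255)),(165,245,225,300));v,u=np.nonzero(r);print("red",list(zip(u,v)));
if len(u):print(plane(gt,u.mean(),v.mean(),83))
c1=cv2.resize(gs["image"][160:280,400:480],None,fx=5,fy=5,interpolation=2)
c2=cv2.resize(gt["image"][225:345,145:225],None,fx=5,fy=5,interpolation=2)
cv2.imwrite("pics/c1.png",np.hstack([c1,c2]))
for n,b in(("glue",(420,155,480,215)),("tin",(155,115,220,190)),("sand",(260,160,340,220))):
    m=box(np.uint8(np.ones(H.shape[:2])),b);v,u=np.nonzero(m);P,d=pts(gt,u,v);P=P[P[:,2]>15];print(n,P.min(0),P.max(0))
E
```

```text
blade top 517 [ 535.6 -155.5  149.3] ((535.9949340820312, -156.48965454101562), (18.974834442138672, 46.036582946777344), 86.34963989257812)
socket 393 [ 535.7 -141.8   75.3] [ 512.1 -155.6   50.3] [ 558.3 -132.5   94.5]
box top 4899 ((572.58056640625, 167.16708374023438), (118.7037582397461, 139.82015991210938), 84.26469421386719)
51 592 ((588.938720703125, 165.19451904296875), 36.17025375366211) 54.71371749295934
98 523 ((582.4562377929688, 165.5056915283203), 18.1534481048584) 104.23942388791752
white 94 [627.3 162.4  45. ] [615.  157.8  45. ] [639.4 167.5  45. ]
red [(np.int64(190), np.int64(257)), (np.int64(191), np.int64(257)), (np.int64(192), np.int64(257)), (np.int64(189), np.int64(258)), (np.int64(190), np.int64(258)), (np.int64(191), np.int64(258)), (np.int64(192), np.int64(258)), (np.int64(193), np.int64(258)), (np.int64(188), np.int64(259)), (np.int64(189), np.int64(259)), (np.int64(190), np.int64(259)), (np.int64(191), np.int64(259)), (np.int64(192), np.int64(259)), (np.int64(193), np.int64(259)), (np.int64(194), np.int64(259)), (np.int64(189), np.int64(260)), (np.int64(190), np.int64(260)), (np.int64(191), np.int64(260)), (np.int64(192), np.int64(260)), (np.int64(193), np.int64(260)), (np.int64(194), np.int64(260)), (np.int64(192), np.int64(261)), (np.int64(193), np.int64(261)), (np.int64(194), np.int64(261))]
[604.4 163.3  83. ]
glue [ 510.7 -241.3   15.3] [754.6  -1.8 896.8]
tin [510.7  -1.8  15. ] [806.9 221.  896.8]
sand [510.7 -43.8  15. ] [764.6  65.8 896.8]
```

View pics/c1.png

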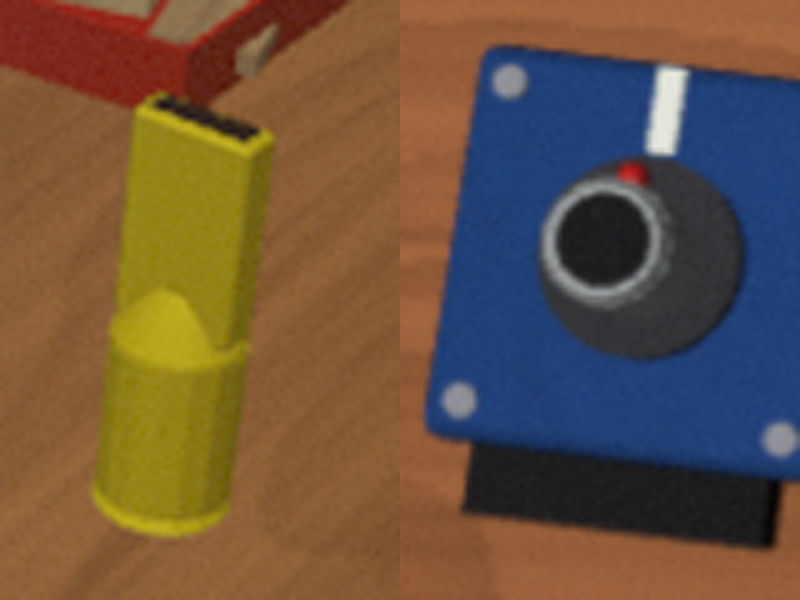

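The crop shows no hole on the nozzle's camera-facing side (azimuth 44–214°), so the hole faces about world +x, at azimuth ≈ -3.6°. The red button at crop (632,172) sits close to the white mark, at azimuth ≈ -0.1 rad. Next I move above the nozzle.

```bash
cat >> h.py <<'E'
def go(p,az):  # az: desired azimuth of tool y, rad; prints turn first, then travel in turned frame
    s=arm.read_state();R=Ro.from_quat(s["ee_rot"]).as_matrix();a=np.arctan2(R[1,1],R[0,1]);w=(az-a+np.pi)%(2*np.pi)-np.pi
    R2=np.column_stack([[np.sin(az),-np.cos(az),0],[np.cos(az),np.sin(az),0],[0,0,-1]])
    print("pos",s["position"].round(1),"tilt",np.degrees(R[:2,2]).round(2),"turn tool z",round(-w,3),"travel mm",(R2.T@(np.array(p)-s["position"])).round(1),"F",s["contact_force"].round(1),"T",s["wrist_torque"].round(2),"w",round(s["gripper_width"],1))
E
python3 -c "
from h import *
go([536,-156.2,231],np.radians(86.35))"
```

```text
pos [ 143.5 -608.   230.7] tilt [-0.02  0.07] turn tool z 0.295 travel mm [ 3.630e+02  4.758e+02 -3.000e-01] F [-0.6  0.3 -0. ] T [ 0.06 -0.02 -0.01] w 85.1
```

```bash
sed -i 's/\[\[np.sin(az),-np.cos(az),0\]/[[-np.sin(az),np.cos(az),0]/' h.py
```

Call:
{"name": "play_rows", "arguments": {
  "travel": [
    [0, 0, 0],
    [0, 0, 0],
    [0, 0, 0],
    [-0.018, 0.0235, 0],
    [-0.018, 0.0235, 0],
    [-0.018, 0.0235, 0],
    [-0.018, 0.0235, 0],
    [-0.018, 0.0235, 0],
    [-0.018, 0.0235, 0],
    [-0.018, 0.0235, 0],
    [-0.018, 0.0235, 0],
    [-0.018, 0.0235, 0]
  ],
  "rotation": [
    [0, 0, 0.1],
    [0, 0, 0.1],
    [0, 0, 0.095],
    [0, 0, 0],
    [0, 0, 0],
    [0, 0, 0],
    [0, 0, 0],
    [0, 0, 0],
    [0, 0, 0],
    [0, 0, 0],
    [0, 0, 0],
    [0, 0, 0]
  ],
  "grip": [1, 1, 1, 1, 1, 1, 1, 1, 1, 1, 1, 1]
}}

```text
clock: 1.2
position: [319.2, -406.1, 231.3]
ee_rot: [0.032, 0.999, 0.0, -0.0]
contact_force: [-0.2, 0.3, -0.1]
gripper_width: 85.3
```

Call:
{"name": "play_rows", "arguments": {
  "travel": [
    [-0.018, 0.0235, 0],
    [-0.018, 0.0235, 0],
    [-0.018, 0.0235, 0],
    [-0.018, 0.0235, 0],
    [-0.018, 0.0235, 0],
    [-0.018, 0.0235, 0],
    [-0.018, 0.0235, 0],
    [-0.018, 0.0235, 0],
    [-0.018, 0.0235, 0],
    [-0.018, 0.0235, 0],
    [-0.018, 0.0235, 0],
    [0, 0, 0]
  ],
  "rotation": [
    [0, 0, 0],
    [0, 0, 0],
    [0, 0, 0],
    [0, 0, 0],
    [0, 0, 0],
    [0, 0, 0],
    [0, 0, 0],
    [0, 0, 0],
    [0, 0, 0],
    [0, 0, 0],
    [0, 0, 0],
    [0, 0, 0]
  ],
  "grip": [1, 1, 1, 1, 1, 1, 1, 1, 1, 1, 1, 1]
}}

```text
clock: 2.2
position: [535.4, -158.9, 230.8]
ee_rot: [0.03, 1.0, 0.0, 0.0]
contact_force: [0.5, -0.7, 0.3]
gripper_width: 85.6
```

```bash
python3 -c "
from h import *
go([536,-156.2,106],np.radians(86.35))"
```

```text
pos [ 535.4 -158.9  230.8] tilt [0.06 0.01] turn tool z 0.005 travel mm [ -0.4   2.8 124.8] F [ 0.5 -0.7  0.3] T [-0.01 -0.05  0.01] w 85.6
```

Call:
{"name": "play_rows", "arguments": {
  "travel": [
    [0, 0.003, 0.02],
    [0, 0, 0.02],
    [0, 0, 0.02],
    [0, 0, 0.02],
    [0, 0, 0.02],
    [0, 0, 0.015],
    [0, 0, 0.01],
    [0, 0, 0]
  ],
  "rotation": [
    [0, 0, 0.005],
    [0, 0, 0],
    [0, 0, 0],
    [0, 0, 0],
    [0, 0, 0],
    [0, 0, 0],
    [0, 0, 0],
    [0, 0, 0]
  ],
  "grip": [1, 1, 1, 1, 1, 1, 1, 1]
}}

```text
clock: 2.87
position: [530.9, -159.1, 104.0]
ee_rot: [0.034, 0.999, 0.0, -0.003]
contact_force: [0.2, 0.1, -0.8]
gripper_width: 85.5
```

```bash
python3 -c "
from h import *
go([536,-156.2,106],np.radians(86.35))
g=optics.get_image('side');cv2.imwrite('pics/s2.png',cv2.resize(g['image'][80:300,330:530],None,fx=2.5,fy=2.5))"
```

```text
pos [ 530.9 -159.1  104. ] tilt [-0.29  0.03] turn tool z -0.005 travel mm [-4.9  3.2 -2. ] F [ 0.2  0.1 -0.8] T [-0.06 -0.04 -0.  ] w 85.5
```

View pics/s2.png

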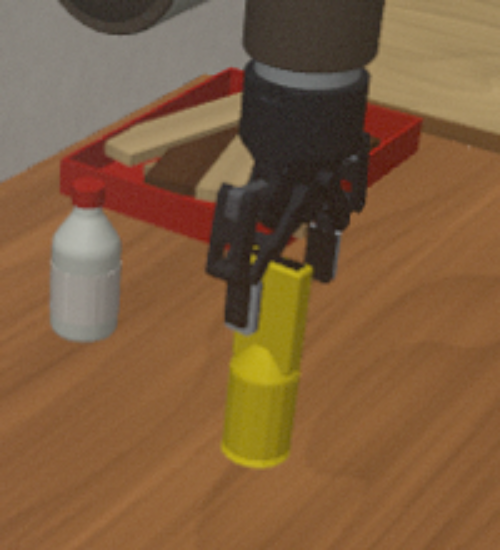

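The fingers straddle the blade at crop (270,280). I let the arm settle, correct the offset and close.

Call:
{"name": "play_rows", "arguments": {
  "travel": [
    [0, 0, 0],
    [0, 0, 0]
  ],
  "rotation": [
    [0, 0, 0],
    [0, 0, 0]
  ],
  "grip": [1, 1]
}}

```text
clock: 3.08
position: [533.6, -159.1, 107.5]
ee_rot: [0.034, 0.999, -0.0, 0.001]
contact_force: [0.4, -0.5, -0.3]
gripper_width: 85.2
```

```bash
python3 -c "
from h import *
go([536,-156.2,106],np.radians(86.35))"
```

```text
pos [ 533.6 -159.1  107.5] tilt [ 0.14 -0.02] turn tool z -0.004 travel mm [-2.2  3.1  1.5] F [ 0.4 -0.5 -0.3] T [0.02 0.03 0.03] w 85.2
```

Call:
{"name": "play_rows", "arguments": {
  "travel": [
    [-0.002, 0.003, 0.001],
    [0, 0, 0],
    [0, 0, 0],
    [0, 0, 0]
  ],
  "rotation": [
    [0, 0, 0],
    [0, 0, 0],
    [0, 0, 0],
    [0, 0, 0]
  ],
  "grip": [1, 1, 1, 1]
}}

```text
clock: 3.42
position: [535.1, -156.0, 105.7]
ee_rot: [0.034, 0.999, 0.0, 0.0]
contact_force: [-1.1, -0.1, 0.4]
gripper_width: 85.7
```

Call:
{"name": "play_rows", "arguments": {
  "travel": [
    [0, 0, 0],
    [0, 0, 0],
    [0, 0, 0],
    [0, 0, 0],
    [0, 0, 0],
    [0, 0, 0],
    [0, 0, 0],
    [0, 0, 0],
    [0, 0, 0],
    [0, 0, 0]
  ],
  "rotation": [
    [0, 0, 0],
    [0, 0, 0],
    [0, 0, 0],
    [0, 0, 0],
    [0, 0, 0],
    [0, 0, 0],
    [0, 0, 0],
    [0, 0, 0],
    [0, 0, 0],
    [0, 0, 0]
  ],
  "grip": [0, 0, 0, 0, 0, 0, 0, 0, 0, 0]
}}

```text
clock: 4.25
position: [535.0, -156.1, 105.4]
ee_rot: [0.034, 0.999, -0.0, -0.0]
contact_force: [-0.3, -0.8, 0.8]
gripper_width: 17.8
```

```bash
python3 -c "
from h import *
go([536,-156.2,106],np.radians(86.35))"
```

```text
pos [ 535.  -156.1  105.4] tilt [-0.   -0.01] turn tool z -0.004 travel mm [-1.   0.  -0.6] F [-0.3 -0.8  0.8] T [-0.12  0.11 -0.03] w 17.8
```

Call:
{"name": "play_rows", "arguments": {
  "travel": [
    [0, 0, -0.01],
    [0, 0, -0.015],
    [0, 0, -0.015],
    [0, 0, -0.015],
    [0, 0, -0.015],
    [0, 0, -0.015],
    [0, 0, -0.015],
    [0, 0, -0.015],
    [0, 0, -0.015],
    [0, 0, -0.015],
    [0, 0, 0],
    [0, 0, 0]
  ],
  "rotation": [
    [0, 0, 0],
    [0, 0, 0],
    [0, 0, 0],
    [0, 0, 0],
    [0, 0, 0],
    [0, 0, 0],
    [0, 0, 0],
    [0, 0, 0],
    [0, 0, 0],
    [0, 0, 0],
    [0, 0, 0],
    [0, 0, 0]
  ],
  "grip": [0, 0, 0, 0, 0, 0, 0, 0, 0, 0, 0, 0]
}}

```text
clock: 5.25
position: [535.0, -155.9, 251.0]
ee_rot: [0.034, 0.999, 0.0, 0.001]
contact_force: [-0.6, 0.6, -2.0]
gripper_width: 17.1
```

Call:
{"name": "play_rows", "arguments": {
  "travel": [
    [0, 0, 0],
    [0, 0, 0],
    [0, 0, 0],
    [0, 0, 0],
    [0, 0, 0],
    [0, 0, 0]
  ],
  "rotation": [
    [0, 0, -0.1],
    [0, 0, -0.1],
    [0, 0, -0.1],
    [0, 0, -0.1],
    [0, 0, -0.02],
    [0, 0, 0]
  ],
  "grip": [0, 0, 0, 0, 0, 0]
}}

```text
clock: 5.75
position: [534.3, -155.9, 249.1]
ee_rot: [-0.174, 0.985, 0.0, -0.001]
contact_force: [-0.9, -0.4, -1.2]
gripper_width: 17.3
```

```bash
python3 -c "
from h import *
go([581.5,165.5,250],1.921)"
```

```text
pos [ 534.3 -155.9  249.1] tilt [-0.13  0.02] turn tool z 0.0 travel mm [-154.6  285.8   -0.9] F [-0.9 -0.4 -1.2] T [0.01 0.01 0.02] w 17.3
```

Call:
{"name": "play_rows", "arguments": {
  "travel": [
    [-0.0145, 0.027, 0],
    [-0.0145, 0.027, 0],
    [-0.0145, 0.027, 0],
    [-0.0145, 0.027, 0],
    [-0.0145, 0.027, 0],
    [-0.0145, 0.027, 0],
    [-0.0145, 0.027, 0],
    [-0.0145, 0.027, 0],
    [-0.0145, 0.027, 0],
    [-0.0145, 0.027, 0],
    [-0.0096, 0.0158, 0],
    [0, 0, 0]
  ],
  "rotation": [
    [0, 0, 0],
    [0, 0, 0],
    [0, 0, 0],
    [0, 0, 0],
    [0, 0, 0],
    [0, 0, 0],
    [0, 0, 0],
    [0, 0, 0],
    [0, 0, 0],
    [0, 0, 0],
    [0, 0, 0],
    [0, 0, 0]
  ],
  "grip": [0, 0, 0, 0, 0, 0, 0, 0, 0, 0, 0, 0]
}}

```text
clock: 6.75
position: [581.9, 168.7, 249.1]
ee_rot: [-0.176, 0.984, 0.0, -0.0]
contact_force: [1.4, -1.8, -2.1]
gripper_width: 17.3
```

Call:
{"name": "play_rows", "arguments": {
  "travel": [
    [0, 0, 0],
    [0, 0, 0],
    [0, 0, 0]
  ],
  "rotation": [
    [0, 0, 0],
    [0, 0, 0],
    [0, 0, 0]
  ],
  "grip": [0, 0, 0]
}}

```text
clock: 7.0
position: [581.4, 164.4, 250.2]
ee_rot: [-0.174, 0.985, -0.0, -0.0]
contact_force: [0.6, 0.5, -1.5]
gripper_width: 17.1
```

```bash
python3 - <<'E'
from h import *
go([581.5,165.5,210],1.921)
gs=optics.get_image('side');gt=optics.get_image('top')
cv2.imwrite('pics/s3.png',np.hstack([cv2.resize(gs['image'][200:400,200:360],None,fx=2.5,fy=2.5),cv2.resize(gt['image'][200:360,100:260],None,fx=2.5,fy=3.125)]))
# stub axis (port) vs nozzle axis in the side view, from horizontal pixel centres
H=cv2.cvtColor(gs['image'],cv2.COLOR_BGR2HSV);y=cv2.inRange(H,(20,120,60),(36,255,255));y[:, :230]=0;y[:,350:]=0
v,u=np.nonzero(y);print("yellow rows",v.min(),v.max())
for r in range(v.max()-30,v.max()-4,8):
    c=u[v==r];print(r,c.min(),c.max(),(c.min()+c.max())/2)
s=arm.read_state()["position"]
print("expected nozzle foot px",proj(gs,np.array([582.5,165.5,s[2]-105.4])),"at foot+20",proj(gs,np.array([582.5,165.5,s[2]-85.4])))
P,d=pts(gs,u,v);k=(d>0)&(P[:,2]>s[2]-100)&(P[:,2]<s[2]-30);P=P[k]
from scipy.optimize import least_squares
f=lambda P,r,c0:least_squares(lambda c:np.hypot(*(P[:,:2]-c).T)-r,c0,loss='soft_l1').x
print("socket fit",f(P,23.5,[582,165]),len(P))
g=cv2.inRange(H,(0,0,90),(180,60,255));g[:,:265]=0;g[:,310:]=0;g[:280]=0;g[335:]=0
v,u=np.nonzero(g);P,d=pts(gs,u,v);P=P[(d>0)&(P[:,2]>62)&(P[:,2]<98)];print("stub fit",f(P,18,[582,165]),len(P))
E
```

```text
pos [581.4 164.4 250.2] tilt [-0.03 -0.02] turn tool z -0.0 travel mm [-0.5  1.  40.2] F [ 0.6  0.5 -1.5] T [ 0.01  0.01 -0.02] w 17.1
yellow rows 164 277
247 267 303 285.0
255 268 304 286.0
263 268 304 286.0
271 269 302 285.5
expected nozzle foot px [285.0918644  266.22015928] at foot+20 [284.42908525 253.71939073]
socket fit [581.09259566 164.26252587] 1768
stub fit [581.77429863 166.78390312] 453
```

View pics/s3.png

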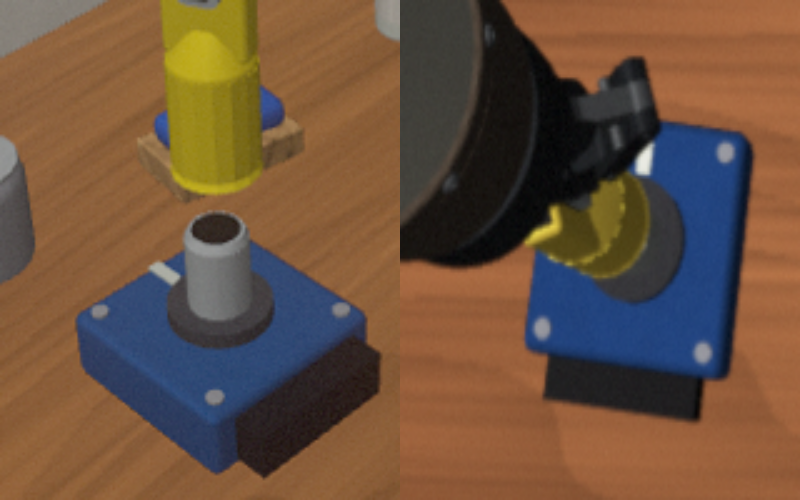

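The nozzle hangs directly over the stub (side crop (215,180) above (215,230)). The socket and stub fits differ by about (0.7, 2.2) mm, so I correct that and descend.

Call:
{"name": "play_rows", "arguments": {
  "travel": [
    [-0.0012, 0.0016, 0],
    [0, 0, 0.01],
    [0, 0, 0.01],
    [0, 0, 0.01],
    [0, 0, 0.005],
    [0, 0, 0.004],
    [0, 0, 0.004],
    [0, 0, 0.004],
    [0, 0, 0.004],
    [0, 0, 0],
    [0, 0, 0]
  ],
  "rotation": [
    [0, 0, 0],
    [0, 0, 0],
    [0, 0, 0],
    [0, 0, 0],
    [0, 0, 0],
    [0, 0, 0],
    [0, 0, 0],
    [0, 0, 0],
    [0, 0, 0],
    [0, 0, 0],
    [0, 0, 0]
  ],
  "grip": [0, 0, 0, 0, 0, 0, 0, 0, 0, 0, 0]
}}

```text
clock: 8.02
position: [582.2, 167.4, 199.2]
ee_rot: [-0.175, 0.985, -0.0, -0.0]
contact_force: [-0.6, -0.3, -1.2]
gripper_width: 17.8
```

```bash
python3 -c "
from h import *
go([582,167.4,161],1.921)"
```

```text
pos [582.2 167.4 199.2] tilt [-0.01 -0.01] turn tool z 0.002 travel mm [ 0.2  0.1 38.2] F [-0.6 -0.3 -1.2] T [-0.07 -0.04 -0.06] w 17.8
```

Call:
{"name": "play_rows", "arguments": {
  "travel": [
    [0, 0, 0.003],
    [0, 0, 0.003],
    [0, 0, 0.003],
    [0, 0, 0.003],
    [0, 0, 0.003],
    [0, 0, 0]
  ],
  "rotation": [
    [0, 0, 0],
    [0, 0, 0],
    [0, 0, 0],
    [0, 0, 0],
    [0, 0, 0],
    [0, 0, 0]
  ],
  "grip": [0, 0, 0, 0, 0, 0]
}}

```text
clock: 8.52
position: [582.7, 167.3, 184.6]
ee_rot: [-0.175, 0.985, -0.0, 0.001]
contact_force: [1.2, -1.9, 1.4]
gripper_width: 16.9
```

Call:
{"name": "play_rows", "arguments": {
  "travel": [
    [0, 0, 0.003],
    [0, 0, 0.003],
    [0, 0, 0.003],
    [0, 0, 0.003],
    [0, 0, 0.003],
    [0, 0, 0],
    [0, 0, 0]
  ],
  "rotation": [
    [0, 0, 0],
    [0, 0, 0],
    [0, 0, 0],
    [0, 0, 0],
    [0, 0, 0],
    [0, 0, 0],
    [0, 0, 0]
  ],
  "grip": [0, 0, 0, 0, 0, 0, 0]
}}

```text
clock: 9.1
position: [582.4, 167.5, 168.2]
ee_rot: [-0.175, 0.985, 0.0, -0.0]
contact_force: [3.9, -0.9, -2.7]
gripper_width: 17.3
```

```bash
python3 -c "
from h import *
go([582,167.4,161],1.921)"
```

```text
pos [582.4 167.5 168.2] tilt [-0.01  0.01] turn tool z 0.001 travel mm [0.4 0.  7.2] F [ 3.9 -0.9 -2.7] T [-0.42 -1.35  0.01] w 17.3
```

Call:
{"name": "play_rows", "arguments": {
  "travel": [
    [0, 0, 0.002],
    [0, 0, 0.002],
    [0, 0, 0.002],
    [0, 0, 0],
    [0, 0, 0]
  ],
  "rotation": [
    [0, 0, 0],
    [0, 0, 0],
    [0, 0, 0],
    [0, 0, 0],
    [0, 0, 0]
  ],
  "grip": [0, 0, 0, 0, 0]
}}

```text
clock: 9.52
position: [582.3, 167.5, 162.8]
ee_rot: [-0.175, 0.985, 0.0, 0.0]
contact_force: [3.7, -0.6, -1.8]
gripper_width: 17.3
```

Call:
{"name": "play_rows", "arguments": {
  "travel": [
    [0, 0, 0.0015],
    [0, 0, 0],
    [0, 0, 0]
  ],
  "rotation": [
    [0, 0, 0],
    [0, 0, 0],
    [0, 0, 0]
  ],
  "grip": [0, 0, 0]
}}

```text
clock: 9.77
position: [582.2, 167.4, 161.5]
ee_rot: [-0.175, 0.985, 0.0, -0.0]
contact_force: [3.7, -1.0, -1.8]
gripper_width: 17.5
```

Call:
{"name": "play_rows", "arguments": {
  "travel": [
    [0, 0, 0.001],
    [0, 0, 0],
    [0, 0, 0]
  ],
  "rotation": [
    [0, 0, 0],
    [0, 0, 0],
    [0, 0, 0]
  ],
  "grip": [0, 0, 0]
}}

```text
clock: 10.02
position: [582.3, 167.5, 160.8]
ee_rot: [-0.175, 0.985, 0.0, 0.0]
contact_force: [3.9, -0.6, -1.9]
gripper_width: 17.8
```

Call:
{"name": "play_rows", "arguments": {
  "travel": [
    [0, 0, 0.001],
    [0, 0, 0],
    [0, 0, 0]
  ],
  "rotation": [
    [0, 0, 0],
    [0, 0, 0],
    [0, 0, 0]
  ],
  "grip": [0, 0, 0]
}}

```text
clock: 10.27
position: [582.5, 167.5, 160.4]
ee_rot: [-0.175, 0.985, 0.0, 0.0]
contact_force: [3.3, -1.6, 1.9]
gripper_width: 17.1
```

Call:
{"name": "play_rows", "arguments": {
  "travel": [
    [0, 0, 0.0005],
    [0, 0, 0],
    [0, 0, 0]
  ],
  "rotation": [
    [0, 0, 0],
    [0, 0, 0],
    [0, 0, 0]
  ],
  "grip": [0, 0, 0]
}}

```text
clock: 10.52
position: [582.5, 167.5, 160.3]
ee_rot: [-0.175, 0.985, -0.0, 0.001]
contact_force: [1.8, -1.4, 5.7]
gripper_width: 17.1
```

```bash
python3 -c "
from h import *
go([582,167.4,161],1.921)"
```

```text
pos [582.5 167.5 160.3] tilt [0.07 0.01] turn tool z 0.002 travel mm [ 0.5  0.1 -0.7] F [ 1.8 -1.4  5.7] T [-0.51 -0.82 -0.02] w 17.1
```

It is seated: the TCP height matches the expected 160.4 mm and Fz is up about 7 N. I ease the load slightly and start the gentle turn.

Call:
{"name": "play_rows", "arguments": {
  "travel": [
    [0, 0, -0.0003],
    [0, 0, 0],
    [0, 0, 0],
    [0, 0, 0],
    [0, 0, 0],
    [0, 0, 0],
    [0, 0, 0],
    [0, 0, 0]
  ],
  "rotation": [
    [0, 0, 0],
    [0, 0, 0.03],
    [0, 0, 0.03],
    [0, 0, 0.03],
    [0, 0, 0.03],
    [0, 0, 0.03],
    [0, 0, 0],
    [0, 0, 0]
  ],
  "grip": [0, 0, 0, 0, 0, 0, 0, 0]
}}

```text
clock: 11.18
position: [582.5, 167.3, 160.3]
ee_rot: [-0.101, 0.995, -0.0, 0.0]
contact_force: [3.0, -2.5, 5.2]
gripper_width: 17.4
```

```bash
cat > t.py <<'E'
from h import *
s=arm.read_state();R=Ro.from_quat(s["ee_rot"]).as_matrix();a=np.arctan2(R[1,1],R[0,1])
print("hole az",round(a-np.pi/2,4),"pos",s["position"].round(1),"F",s["contact_force"].round(1),"T",s["wrist_torque"].round(3),"j6eff",s["joint_efforts"][[0,5]].round(3),"w",round(s["gripper_width"],1))
E
python3 t.py
```

```text
hole az 0.2024 pos [582.5 167.3 160.3] F [ 3.  -2.5  5.2] T [-0.679 -0.998 -0.051] j6eff [1.592 0.033] w 17.4
```

Call:
{"name": "play_rows", "arguments": {
  "travel": [
    [0, 0, 0],
    [0, 0, 0],
    [0, 0, 0],
    [0, 0, 0]
  ],
  "rotation": [
    [0, 0, 0.03],
    [0, 0, 0.03],
    [0, 0, 0],
    [0, 0, 0]
  ],
  "grip": [0, 0, 0, 0]
}}

```text
clock: 11.52
position: [582.5, 167.4, 160.3]
ee_rot: [-0.071, 0.997, -0.0, 0.001]
contact_force: [2.4, -2.5, 5.1]
gripper_width: 16.8
```

```bash
python3 t.py
```

```text
hole az 0.1424 pos [582.5 167.4 160.3] F [ 2.4 -2.5  5.1] T [-0.654 -0.901  0.007] j6eff [1.463 0.026] w 16.8
```

Call:
{"name": "play_rows", "arguments": {
  "travel": [
    [0, 0, 0],
    [0, 0, 0],
    [0, 0, 0],
    [0, 0, 0]
  ],
  "rotation": [
    [0, 0, 0.02],
    [0, 0, 0.02],
    [0, 0, 0],
    [0, 0, 0]
  ],
  "grip": [0, 0, 0, 0]
}}

```text
clock: 11.85
position: [582.5, 167.3, 160.4]
ee_rot: [-0.051, 0.999, -0.0, 0.001]
contact_force: [2.7, -2.0, 5.1]
gripper_width: 17.1
```

```bash
python3 t.py
```

```text
hole az 0.1026 pos [582.5 167.3 160.4] F [ 2.7 -2.   5.1] T [-0.634 -0.965 -0.019] j6eff [ 1.467 -0.012] w 17.1
```

Call:
{"name": "play_rows", "arguments": {
  "travel": [
    [0, 0, 0],
    [0, 0, 0],
    [0, 0, 0],
    [0, 0, 0]
  ],
  "rotation": [
    [0, 0, 0.02],
    [0, 0, 0.02],
    [0, 0, 0],
    [0, 0, 0]
  ],
  "grip": [0, 0, 0, 0]
}}

```text
clock: 12.18
position: [582.5, 167.2, 160.3]
ee_rot: [-0.031, 1.0, -0.0, 0.0]
contact_force: [1.9, -2.1, 5.2]
gripper_width: 17.2
```

```bash
python3 t.py
```

```text
hole az 0.0624 pos [582.5 167.2 160.3] F [ 1.9 -2.1  5.2] T [-0.749 -0.94  -0.071] j6eff [1.757 0.029] w 17.2
```

Call:
{"name": "play_rows", "arguments": {
  "travel": [
    [0, 0, 0],
    [0, 0, 0],
    [0, 0, 0],
    [0, 0, 0]
  ],
  "rotation": [
    [0, 0, 0.015],
    [0, 0, 0.015],
    [0, 0, 0],
    [0, 0, 0]
  ],
  "grip": [0, 0, 0, 0]
}}

```text
clock: 12.52
position: [582.4, 167.0, 160.3]
ee_rot: [-0.016, 1.0, -0.0, 0.0]
contact_force: [2.6, -2.2, 5.4]
gripper_width: 17.3
```

```bash
python3 t.py
```

```text
hole az 0.0325 pos [582.4 167.  160.3] F [ 2.6 -2.2  5.4] T [-0.831 -0.935  0.065] j6eff [ 1.862 -0.004] w 17.3
```

Call:
{"name": "play_rows", "arguments": {
  "travel": [
    [0, 0, 0],
    [0, 0, 0],
    [0, 0, 0],
    [0, 0, 0]
  ],
  "rotation": [
    [0, 0, 0.015],
    [0, 0, 0.015],
    [0, 0, 0],
    [0, 0, 0]
  ],
  "grip": [0, 0, 0, 0]
}}

```text
clock: 12.85
position: [582.3, 166.9, 160.3]
ee_rot: [-0.001, 1.0, -0.0, 0.0]
contact_force: [3.2, -3.8, 5.3]
gripper_width: 17.5
```

```bash
python3 t.py
```

```text
hole az 0.0023 pos [582.3 166.9 160.3] F [ 3.2 -3.8  5.3] T [-1.003 -0.91  -0.023] j6eff [2.127 0.038] w 17.5
```

Call:
{"name": "play_rows", "arguments": {
  "travel": [
    [0, -0.0005, 0],
    [0, 0, 0],
    [0, 0, 0]
  ],
  "rotation": [
    [0, 0, 0],
    [0, 0, 0],
    [0, 0, 0]
  ],
  "grip": [0, 0, 0]
}}

```text
clock: 13.1
position: [582.3, 166.7, 160.3]
ee_rot: [-0.001, 1.0, -0.0, 0.0]
contact_force: [3.7, -1.7, 5.0]
gripper_width: 17.3
```

```bash
python3 t.py
```

```text
hole az 0.0023 pos [582.3 166.7 160.3] F [ 3.7 -1.7  5. ] T [-0.658 -0.764  0.005] j6eff [1.568 0.039] w 17.3
```

Call:
{"name": "play_rows", "arguments": {
  "travel": [
    [0, 0, 0],
    [0, 0, 0],
    [0, 0, 0],
    [0, 0, 0]
  ],
  "rotation": [
    [0, 0, 0.015],
    [0, 0, 0.015],
    [0, 0, 0],
    [0, 0, 0]
  ],
  "grip": [0, 0, 0, 0]
}}

```text
clock: 13.43
position: [582.0, 166.5, 160.3]
ee_rot: [0.014, 1.0, -0.0, -0.0]
contact_force: [2.4, -2.2, 5.6]
gripper_width: 17.1
```

```bash
python3 t.py
```

```text
hole az -0.0279 pos [582.  166.5 160.3] F [ 2.4 -2.2  5.6] T [-0.794 -0.634 -0.117] j6eff [1.783 0.083] w 17.1
```

```bash
cat > t.py <<'E'
from h import *
L=[]
for i in range(8):
    s=arm.read_state();R=Ro.from_quat(s["ee_rot"]).as_matrix()
    L.append(np.r_[np.arctan2(R[1,1],R[0,1])-np.pi/2,s["position"],s["contact_force"],s["wrist_torque"],s["joint_efforts"][[0,5]]])
    optics.get_image("side")
m=np.mean(L,0);np.set_printoptions(suppress=True)
print("az",m[0].round(4),"pos",m[1:4].round(2),"F",m[4:7].round(1),"T",m[7:10].round(3),"sdTz",np.std(L,0)[9].round(3),"j1,6",m[10:].round(3))
E
python3 t.py
```

```text
az -0.0279 pos [582.05 166.47 160.31] F [ 2.1 -2.2  6.2] T [-0.802 -0.647 -0.102] sdTz 0.027 j1,6 [1.762 0.085]
```

Call:
{"name": "play_rows", "arguments": {
  "travel": [
    [0, 0, 0],
    [0, 0, 0],
    [0, 0, 0],
    [0, 0, 0]
  ],
  "rotation": [
    [0, 0, 0.01],
    [0, 0, 0.01],
    [0, 0, 0],
    [0, 0, 0]
  ],
  "grip": [0, 0, 0, 0]
}}

```text
clock: 14.17
position: [581.8, 166.4, 160.3]
ee_rot: [0.024, 1.0, -0.0, -0.0]
contact_force: [1.4, -1.0, 5.9]
gripper_width: 17.0
```

```bash
python3 t.py
```

```text
az -0.0478 pos [581.8  166.45 160.32] F [ 1.4 -2.2  6.5] T [-0.781 -0.439 -0.031] sdTz 0.032 j1,6 [1.531 0.052]
```

Call:
{"name": "play_rows", "arguments": {
  "travel": [
    [0, 0, 0],
    [0, 0, 0],
    [0, 0, 0],
    [0, 0, 0]
  ],
  "rotation": [
    [0, 0, 0.01],
    [0, 0, 0.01],
    [0, 0, 0],
    [0, 0, 0]
  ],
  "grip": [0, 0, 0, 0]
}}

```text
clock: 14.9
position: [581.7, 166.6, 160.3]
ee_rot: [0.034, 0.999, -0.0, -0.0]
contact_force: [1.1, -1.9, 7.5]
gripper_width: 17.1
```

```bash
python3 t.py
```

```text
az -0.0674 pos [581.67 166.55 160.31] F [ 0.8 -1.7  6.7] T [-0.68  -0.282  0.02 ] sdTz 0.022 j1,6 [ 1.137 -0.03 ]
```

Call:
{"name": "play_rows", "arguments": {
  "travel": [
    [0, 0, 0],
    [0, 0, 0],
    [0, 0, 0],
    [0, 0, 0]
  ],
  "rotation": [
    [0, 0, 0.01],
    [0, 0, 0],
    [0, 0, 0],
    [0, 0, 0]
  ],
  "grip": [0, 0, 0, 0]
}}

```text
clock: 15.63
position: [581.6, 166.6, 160.3]
ee_rot: [0.039, 0.999, -0.0, -0.0]
contact_force: [0.8, -0.9, 6.0]
gripper_width: 17.5
```

```bash
python3 t.py
```

```text
az -0.0774 pos [581.61 166.64 160.3 ] F [ 0.6 -1.2  6.8] T [-0.576 -0.23   0.047] sdTz 0.015 j1,6 [ 0.934 -0.041]
```

Call:
{"name": "play_rows", "arguments": {
  "travel": [
    [0, 0, 0],
    [0, 0, 0],
    [0, 0, 0],
    [0, 0, 0]
  ],
  "rotation": [
    [0, 0, 0.01],
    [0, 0, 0.005],
    [0, 0, 0],
    [0, 0, 0]
  ],
  "grip": [0, 0, 0, 0]
}}

```text
clock: 16.37
position: [581.5, 166.7, 160.3]
ee_rot: [0.046, 0.999, -0.0, -0.001]
contact_force: [-0.2, -1.6, 5.9]
gripper_width: 17.2
```

```bash
python3 t.py
```

```text
az -0.0923 pos [581.55 166.76 160.31] F [ 0.3 -1.1  6.7] T [-0.429 -0.119  0.053] sdTz 0.018 j1,6 [ 0.675 -0.063]
```

Call:
{"name": "play_rows", "arguments": {
  "travel": [
    [0, 0, 0],
    [0, 0, 0],
    [0, 0, 0],
    [0, 0, 0]
  ],
  "rotation": [
    [0, 0, 0.01],
    [0, 0, 0.01],
    [0, 0, 0],
    [0, 0, 0]
  ],
  "grip": [0, 0, 0, 0]
}}

```text
clock: 17.1
position: [581.5, 166.9, 160.3]
ee_rot: [0.056, 0.998, -0.0, -0.001]
contact_force: [0.0, -2.2, 7.0]
gripper_width: 17.5
```

```bash
python3 t.py
```

```text
az -0.1123 pos [581.5 166.9 160.3] F [ 0.  -1.1  6.9] T [-0.304 -0.069  0.049] sdTz 0.036 j1,6 [ 0.445 -0.053]
```

Call:
{"name": "play_rows", "arguments": {
  "travel": [
    [0, 0, 0],
    [0, 0, 0],
    [0, 0, 0],
    [0, 0, 0]
  ],
  "rotation": [
    [0, 0, 0.01],
    [0, 0, 0.005],
    [0, 0, 0],
    [0, 0, 0]
  ],
  "grip": [0, 0, 0, 0]
}}

```text
clock: 17.83
position: [581.5, 167.0, 160.3]
ee_rot: [0.064, 0.998, -0.0, -0.0]
contact_force: [0.2, -0.2, 6.9]
gripper_width: 17.5
```

```bash
python3 t.py
```

```text
az -0.1273 pos [581.5  166.98 160.3 ] F [-0.1 -0.8  6.8] T [-0.241 -0.041  0.087] sdTz 0.017 j1,6 [ 0.287 -0.071]
```

Call:
{"name": "play_rows", "arguments": {
  "travel": [
    [0, 0, 0],
    [0, 0, 0],
    [0, 0, 0],
    [0, 0, 0]
  ],
  "rotation": [
    [0, 0, 0.01],
    [0, 0, 0.005],
    [0, 0, 0],
    [0, 0, 0]
  ],
  "grip": [0, 0, 0, 0]
}}

```text
clock: 18.57
position: [581.5, 167.1, 160.3]
ee_rot: [0.071, 0.997, -0.0, -0.0]
contact_force: [-0.8, -1.3, 6.2]
gripper_width: 17.2
```

```bash
python3 t.py
```

```text
az -0.1422 pos [581.51 167.05 160.3 ] F [-0.1 -0.4  6.9] T [-0.162 -0.017  0.06 ] sdTz 0.032 j1,6 [ 0.174 -0.077]
```

Call:
{"name": "play_rows", "arguments": {
  "travel": [
    [0, 0, 0],
    [0, 0, 0],
    [0, 0, 0],
    [0, 0, 0]
  ],
  "rotation": [
    [0, 0, 0.01],
    [0, 0, 0.01],
    [0, 0, 0],
    [0, 0, 0]
  ],
  "grip": [0, 0, 0, 0]
}}

```text
clock: 19.3
position: [581.5, 167.1, 160.3]
ee_rot: [0.081, 0.997, 0.0, -0.0]
contact_force: [-0.5, 0.4, 7.1]
gripper_width: 17.3
```

```bash
python3 t.py
```

```text
az -0.1623 pos [581.54 167.12 160.3 ] F [-0.1 -0.2  6.9] T [-0.108 -0.018  0.057] sdTz 0.024 j1,6 [ 0.102 -0.057]
```

Call:
{"name": "play_rows", "arguments": {
  "travel": [
    [0, 0, 0],
    [0, 0, 0],
    [0, 0, 0],
    [0, 0, 0]
  ],
  "rotation": [
    [0, 0, 0.01],
    [0, 0, 0.01],
    [0, 0, 0],
    [0, 0, 0]
  ],
  "grip": [0, 0, 0, 0]
}}

```text
clock: 20.03
position: [581.6, 167.2, 160.3]
ee_rot: [0.091, 0.996, 0.0, -0.0]
contact_force: [-0.5, -0.1, 7.7]
gripper_width: 17.2
```

```bash
sed -i 's/range(8)/range(5)/' t.py; python3 t.py
```

```text
az -0.1822 pos [581.57 167.24 160.31] F [-0.   0.1  7. ] T [-0.055 -0.041  0.063] sdTz 0.019 j1,6 [-0.049 -0.065]
```

Call:
{"name": "play_rows", "arguments": {
  "travel": [
    [0, 0, 0],
    [0, 0, 0],
    [0, 0, 0],
    [0, 0, 0]
  ],
  "rotation": [
    [0, 0, 0.01],
    [0, 0, 0.01],
    [0, 0, 0],
    [0, 0, 0]
  ],
  "grip": [0, 0, 0, 0]
}}

```text
clock: 20.62
position: [581.6, 167.5, 160.3]
ee_rot: [0.101, 0.995, 0.0, -0.0]
contact_force: [-1.0, 0.9, 7.6]
gripper_width: 17.0
```

```bash
python3 t.py
```

```text
az -0.2021 pos [581.63 167.45 160.31] F [-0.1  0.6  7.2] T [ 0.13  -0.011  0.12 ] sdTz 0.019 j1,6 [-0.379 -0.088]
```

Call:
{"name": "play_rows", "arguments": {
  "travel": [
    [0, 0, 0],
    [0, 0, 0],
    [0, 0, 0]
  ],
  "rotation": [
    [0, 0, 0.01],
    [0, 0, 0],
    [0, 0, 0]
  ],
  "grip": [0, 0, 0]
}}

```text
clock: 21.12
position: [581.7, 167.6, 160.3]
ee_rot: [0.106, 0.994, 0.0, -0.0]
contact_force: [1.0, 1.5, 6.8]
gripper_width: 17.1
```

```bash
python3 t.py
```

```text
az -0.2121 pos [581.67 167.58 160.31] F [0.2 0.6 6.8] T [ 0.231 -0.043  0.114] sdTz 0.014 j1,6 [-0.546 -0.097]
```

The side load and torque now rise with each step, so the button is blocking the turn. I relieve the turn slightly and do a gentle axial tug check: 1.5 mm of free play is expected if it is locked.

Call:
{"name": "play_rows", "arguments": {
  "travel": [
    [0, 0, 0],
    [0, 0, 0],
    [0, 0, 0],
    [0, 0, -0.0005],
    [0, 0, -0.0005],
    [0, 0, -0.0005],
    [0, 0, -0.0005],
    [0, 0, -0.0005],
    [0, 0, -0.0005],
    [0, 0, 0],
    [0, 0, 0]
  ],
  "rotation": [
    [0, 0, -0.02],
    [0, 0, -0.02],
    [0, 0, 0],
    [0, 0, 0],
    [0, 0, 0],
    [0, 0, 0],
    [0, 0, 0],
    [0, 0, 0],
    [0, 0, 0],
    [0, 0, 0],
    [0, 0, 0]
  ],
  "grip": [0, 0, 0, 0, 0, 0, 0, 0, 0, 0, 0]
}}

```text
clock: 22.28
position: [581.5, 166.9, 161.9]
ee_rot: [0.087, 0.996, -0.0, -0.001]
contact_force: [0.7, 1.0, -1.7]
gripper_width: 17.7
```

```bash
python3 t.py
```

```text
az -0.1733 pos [581.67 166.85 162.07] F [ 0.1  1.5 -1.6] T [0.588 0.088 0.053] sdTz 0.027 j1,6 [-0.952 -0.033]
```

Call:
{"name": "play_rows", "arguments": {
  "travel": [
    [0, 0, -0.0005],
    [0, 0, -0.0005],
    [0, 0, 0],
    [0, 0, 0]
  ],
  "rotation": [
    [0, 0, 0],
    [0, 0, 0],
    [0, 0, 0],
    [0, 0, 0]
  ],
  "grip": [0, 0, 0, 0]
}}

```text
clock: 22.87
position: [581.7, 166.8, 162.6]
ee_rot: [0.087, 0.996, -0.0, -0.001]
contact_force: [0.6, 1.9, -7.9]
gripper_width: 17.0
```

```bash
python3 t.py
```

```text
az -0.1735 pos [581.72 166.79 162.69] F [ 0.8  1.4 -8.4] T [ 0.694 -0.208  0.059] sdTz 0.02 j1,6 [-0.916 -0.04 ]
```

The axial pull is blocked after about 1.7 mm (−8.4 N against −1.6 N free), so the button is out in the hole. I push it back home and release.

Call:
{"name": "play_rows", "arguments": {
  "travel": [
    [0, 0, 0.001],
    [0, 0, 0.001],
    [0, 0, 0.001],
    [0, 0, 0.001],
    [0, 0, 0],
    [0, 0, 0],
    [0, 0, 0]
  ],
  "rotation": [
    [0, 0, 0],
    [0, 0, 0],
    [0, 0, 0],
    [0, 0, 0],
    [0, 0, 0],
    [0, 0, 0],
    [0, 0, 0]
  ],
  "grip": [0, 0, 0, 0, 0, 0, 0]
}}

```text
clock: 23.7
position: [582.7, 166.9, 160.4]
ee_rot: [0.086, 0.996, 0.0, 0.001]
contact_force: [0.1, 0.9, 0.7]
gripper_width: 17.1
```

```bash
python3 t.py
```

```text
az -0.173 pos [582.71 166.88 160.41] F [ 0.  -0.1  1.3] T [0.047 0.189 0.001] sdTz 0.026 j1,6 [-0.203 -0.005]
```

Call:
{"name": "play_rows", "arguments": {
  "travel": [
    [0, 0, 0.0005],
    [0, 0, 0],
    [0, 0, 0]
  ],
  "rotation": [
    [0, 0, 0],
    [0, 0, 0],
    [0, 0, 0]
  ],
  "grip": [0, 0, 0]
}}

```text
clock: 24.2
position: [582.8, 166.9, 160.3]
ee_rot: [0.086, 0.996, 0.0, 0.001]
contact_force: [-0.5, 0.4, 5.4]
gripper_width: 17.3
```

Call:
{"name": "play_rows", "arguments": {
  "travel": [
    [0, 0, 0],
    [0, 0, 0],
    [0, 0, 0],
    [0, 0, 0],
    [0, 0, 0],
    [0, 0, 0],
    [0, 0, 0],
    [0, 0, 0],
    [0, 0, 0],
    [0, 0, 0]
  ],
  "rotation": [
    [0, 0, 0],
    [0, 0, 0],
    [0, 0, 0],
    [0, 0, 0],
    [0, 0, 0],
    [0, 0, 0],
    [0, 0, 0],
    [0, 0, 0],
    [0, 0, 0],
    [0, 0, 0]
  ],
  "grip": [0.3, 0.5, 0.7, 1, 1, 1, 1, 1, 1, 1]
}}

```text
clock: 25.03
position: [582.2, 166.9, 159.1]
ee_rot: [0.087, 0.996, 0.0, -0.0]
contact_force: [-0.7, 0.1, 1.0]
gripper_width: 85.1
```

Call:
{"name": "play_rows", "arguments": {
  "travel": [
    [0, 0, -0.005],
    [0, 0, -0.01],
    [0, 0, -0.015],
    [0, 0, -0.015],
    [0, 0, -0.015],
    [0, 0, -0.015],
    [0, 0, -0.015],
    [0, 0, -0.015],
    [0, 0, -0.01],
    [0, 0, -0.005],
    [0, 0, 0],
    [0, 0, 0]
  ],
  "rotation": [
    [0, 0, 0],
    [0, 0, 0],
    [0, 0, 0],
    [0, 0, 0],
    [0, 0, 0],
    [0, 0, 0],
    [0, 0, 0],
    [0, 0, 0],
    [0, 0, 0],
    [0, 0, 0],
    [0, 0, 0],
    [0, 0, 0]
  ],
  "grip": [1, 1, 1, 1, 1, 1, 1, 1, 1, 1, 1, 1]
}}

```text
clock: 26.03
position: [581.9, 166.9, 278.9]
ee_rot: [0.087, 0.996, 0.0, -0.0]
contact_force: [-0.4, -0.0, 0.1]
gripper_width: 85.4
```

```bash
python3 - <<'E'
from h import *
s=arm.read_state();print(s["clock"],s["position"],s["contact_force"],s["gripper_width"])
g=optics.get_image('side');cv2.imwrite('pics/s4.png',cv2.resize(g['image'][60:400,140:480],None,fx=1.75,fy=1.75))
H=cv2.cvtColor(g['image'],cv2.COLOR_BGR2HSV);y=cv2.inRange(H,(20,120,60),(36,255,255));y[:,:230]=0;y[:,350:]=0
v,u=np.nonzero(y);P,d=pts(g,u,v);P=P[d>0];print("nozzle z",np.percentile(P[:,2],[1,99]),"lower/upper centre",P[P[:,2]<110].mean(0),P[P[:,2]>170].mean(0))
E
```

```text
26.0333 [581.90548691 166.89316117 278.85685697] [-0.40664941 -0.01094156  0.06275472] 85.39408627080208
nozzle z [ 55.47092054 205.80986714] lower/upper centre [571.91627168 178.50307981  81.60102781] [575.85543126 173.55518633 190.63104765]
```

View pics/s4.png

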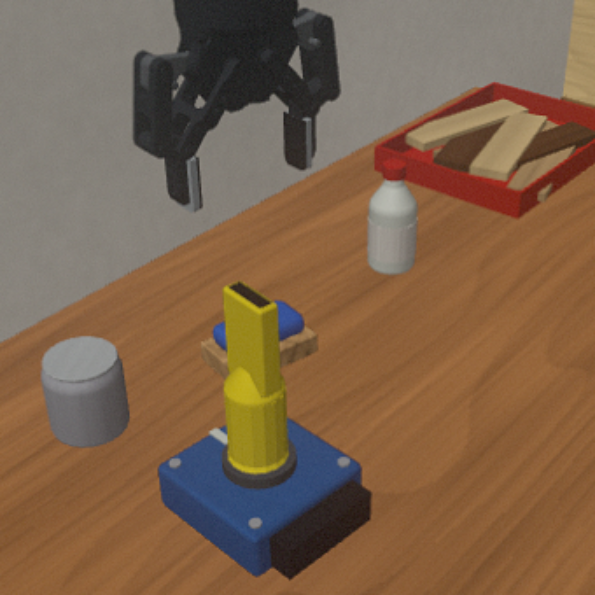

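The nozzle stands upright and home on the shoulder (crop (257,470), foot to top z 55–206 mm). The gripper is clear and the bystanders are where they were.

```bash
python3 -c "
from bench import workorder
print(workorder.job_done())"
```

```text
the job is handed in; nothing more can be done
None
```

The nozzle is on the port, home on the shoulder and locked by the button. I released it and backed clear before handing in at about 26 s.

- **Seating:** I lowered it over the stub with the hole about 0.45 rad to one side of the button, until it met the shoulder. The TCP height was 160.3 mm, as expected. After release the picture puts the foot at 55 mm and the top at 206 mm, upright.
- **Lock, by feel:** The hole side faces away from both cameras, so I never saw the button in the hole.
    - The spring's side force faded away as the hole came over the button.
    - Resistance later rose slightly, to a torque of about 0.12 N m.
    - A gentle upward tug stopped after about 1.7 mm at −8.4 N, where the free weight reads about −1.6 N. I then pressed it home again with about 7 N.
- **Turning past the pop:** The pop itself gave no clear jump in the readings. I turned up to about 0.2 rad beyond the first sign of it before the block showed, then turned back 0.04 rad to relieve it. Torque stayed at or below about 0.12 N m throughout.
- **Bystanders:** The glue bottle, tin and sanding block look undisturbed in the last picture. I did not re-measure their positions.

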